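# Weigh a worn roller on the hook scale and sort it by the reading

## Task

Weigh the worn conveyor roller: hang it by its bail on the hook of the dial scale and let the spring take the weight gently, without dropping it or pulling on it, so that the orange drag hand is not thrown more than 50 g past the true weight; let go and let it settle. Then lift it off again and lay it gently in the middle of the V-cradle of the colour that the dial showed: red half (under 600 g) means worn and due for weld build-up, green half (over 600 g) means still good.

Things in the scene. Friction and masses are not known exactly. Their poses are not given: they have to be found in the camera images.
- roller: grey steel conveyor roller, 40 mm across, 130 mm long (172 over the brass nuts on its shaft ends), 0.3 to 0.9 kg, with a rigid arched bail of 8 mm dark rod on its shaft ends. Origin on the axis at mid-length, near the mass centre; x along the axis, z to the bail's crown. Ends alike. An upright gripper hits the bail: grip the cylinder's sides, tool leaning 35 to 45 degrees along x
- bail_top (a point): underside of the bail's crown, where the hook bears: 66 mm over the roller's axis. Rod centres of the bail in the roller's x-z plane, mm: (0, 70) at the crown, straight legs from (+-10, 65) to (+-66, 15), then to the shaft ends at (+-71, 4)
- scale_stand: blue gallows stand with the dial scale, fixed. Origin on the bench plumb below the hook; dial faces -x; post 30 mm square at y = +175 mm on a foot plate 10 mm high (y = 120..250, x = +-65); arm above, along y, at z = 450..480. The scale's case, 120 mm across, spans x = +-28 mm, z = 300..420; spring tube (26 mm across) down to 281. The hook's mouth opens to -x; a roller hangs on it along y
- cradle_in: bare dark steel V-cradle where the roller lies at the start, fixed. Origin at the centre of its underside, on a ply board 12 mm thick; x along the roller. Two 90-degree saddles of angle iron, 18 mm long, 55 wide, 44 high, at x = +-46 mm on a strip 140 x 40 x 6 mm. A roller lying in it has its axis along x at y = 0, z = 48 mm. The three cradles stand side by side, 70 mm apart
- cradle_red: red V-cradle for worn rollers (under 600 g), fixed; same shape, size and frame as cradle_in
- cradle_green: green V-cradle for good rollers (over 600 g), fixed; same shape, size and frame as cradle_in
- hook_seat (a point): lowest point of the hook's inside, on which the bail bears: 205 mm over the bench when empty, sinks under load. The hook is 8 mm rod bent in the stand's x-z plane: underside 8 mm below this point, inside 16 mm wide; its tip, on the -x side (10 to 19 mm off), rises 16 mm above this point; the shank is on the +x side (8 to 16 mm off)
- scale_hook (a joint): travel of the hook, m down from empty: 0.040 m per kg of load (spring 245 N/m, lightly damped: it bobs for about a second), stop at 0.046
- dial_hand (a joint): black hand of the dial, rad clockwise from the top: geared to the hook, 0.5236 rad (one of twelve marks) per 100 g. Dial: right half red (0 to 600 g), left half green (600 to 1200 g); 600 g = 3.14 rad, straight down
- drag_hand (a joint): orange drag hand of the dial, rad clockwise from the top, same scale: the black hand pushes it ahead and it stays at the greatest load since the start
- dial_hand_tip (a point): point near the tip of the black hand, 46 mm from its pivot
- drag_hand_tip (a point): point near the tip of the orange drag hand, 46 mm from its pivot (3 mm in front of the black one)

How it is judged:
On the way, in this order (a step that is already met when the one before it is completed fails the run):
1. the roller hangs from the hook by its bail, let go and settled, with the drag hand no more than 50 g past the weight (value of joint scale_hook above 0.009 m and distance between bail_top and hook_seat below 0.012 m and contact force between each of the arm, the fingers and roller below 0.1 N and contact force between each of the arm, the fingers and scale_stand below 0.1 N and velocity of joint scale_hook between -0.004 and 0.004 m/s and linear speed of roller below 0.03 m/s and distance between dial_hand_tip and drag_hand_tip below 0.0124 m), for 0.5 s.
2. the roller is lifted off the hook and the scale is back at zero (value of joint scale_hook below 0.003 m and distance between bail_top and hook_seat above 0.05 m), for 0.1 s.
At the end, for the whole second after the job is handed in: roller at rest in both saddles of its cradle (red: drag hand under 3.45 rad; green: over 3.04 rad), within 20 mm of its middle lengthwise, 5 mm sideways, axis 44 to 53 mm high and within 0.1 rad of the cradle's; empty hook within 3 mm of zero (((value of joint drag_hand below 3.45 rad and (x of roller in the frame of cradle_red between -0.02 and 0.02 m and y of roller in the frame of cradle_red between -0.005 and 0.005 m and z of roller in the frame of cradle_red between 0.044 and 0.053 m and angle between the x axis of roller and the x axis of cradle_red, either way round below 0.1 rad)) or (value of joint drag_hand above 3.04 rad and (x of roller in the frame of cradle_green between -0.02 and 0.02 m and y of roller in the frame of cradle_green between -0.005 and 0.005 m and z of roller in the frame of cradle_green between 0.044 and 0.053 m and angle between the x axis of roller and the x axis of cradle_green, either way round below 0.1 rad))) and value of joint scale_hook below 0.003 m and linear speed of roller below 0.01 m/s and angular speed of roller below 0.1 rad/s); the robot touches nothing.
It fails at once if the scale is pulled past 1 kg (40 mm of hook travel) (value of joint scale_hook above 0.041 m).
It fails at once if the roller is dropped or thrust into a painted cradle (over 60 N) (contact force between roller and cradle_red above 60 N or contact force between roller and cradle_green above 60 N).
It also fails if it takes over 54 s, if anything falls off the work surface, if the arm or the gripper's body presses on something with over 40 N, if the wrist force passes 120 N, or if a joint passes its speed limit or range.

## Robot

A 7-joint arm with a two-finger parallel gripper is mounted at the origin on a cart in front of the work surface, level with it; the furniture and walls round the work are solid. World frame = base frame: x ahead of the robot, y to its left, z up, the work surface at z = 0. Lengths are in m, angles in rad, forces in N, time in s.
With the tool pointing down it reaches from about 0.4 to 0.875 m from the base axis. Payload 19.3 kg.
Tool frame: the origin (TCP) lies between the finger pads; the fingertips stand tip_extent ahead of it and the grasp point (between the pads) is the TCP (tip_extent is the distance from the TCP to the fingertips, in m); x points along the fingers, z is the direction in which the jaws open and shut, and the axes are right-handed (so a half turn about x gives the same grasp; the last joint's range is limited). The gripper opens to 85 mm and grips with 20 to 120 N. Pads are 22 mm wide; open, the fingers measure 114 mm over their backs; the gripper's body (76 mm by 85 mm) begins 54 mm behind the grasp point. The pads swing forward as they close: fully open they stand 13 mm farther back than shut.
Start: joints at [-1.283, 0.521, -0.036, 1.599, 0.021, 1.021, -0.113], TCP at [0.219, 0.585, 0.25] pointing down, gripper open.
Joint ranges: [-2.91, 2.91], [-0.3, 2.13], [-1.5, 1.42], [0.17, 2.43], [-1.26, 4.41], [0.16, 1.93], [-2.52, 2.52]. Speed limits (rad/s): [1.89, 1.89, 2.39, 2.39, 3.01, 3.01, 3.01].

## Interface

Orientations are given as [roll, pitch, yaw] about the fixed x, y, z axes, in that order (R = Rz(yaw) Ry(pitch) Rx(roll)).
In Python, from workcell import * gives the robot as it stands.
- The arm moves only by the shell command python3 -m jog 'ROWS' [FORCE]. ROWS is JSON, a list of rows, each a list of 7 numbers: the gripper's target within -1 to 1 (fully open at 1, half-way at 0, shut at -1), then the shift along the tool's x, y, z in m, then the turn, a rotation vector about the tool's x, y, z in degrees. A call has 1 to 10 rows; each row is the pose to reach, as a shift and turn from the pose commanded when the call began, along the tool's axes at that moment; what a row does not reach only later rows make up. A row lasts 1/10 s, in which the tool goes at most 50 mm and 8.59 degrees, less where a joint would pass 70% of its speed; a pose out of reach is approached as far as the arm can. A call with a gripper value outside its range is refused whole. The fingers move at their own pace and stop on an object; FORCE is the grip in N (left out, the last holds). Time passes only in rows, so rows that repeat a pose let the fingers close. It gives the time, the measured TCP pose, the force and the opening at its end, in the units of the state.
- observe(): the state, without advancing time (a new reading comes with each control period).
- grab_frame(name): name is "scene" or "top" or "wrist"; returns a dict with "pixels" (400x640x3 uint8, red, green, blue), "fx", "fy", "cx", "cy" (pixels), "R" (3x3) and "t" (3): a world point X has camera coordinates R X + t. Camera axes: x right, y down, z forward; pixel columns grow to the right and rows downward; lengths in m; the calibration is good to about 2 mm. A picture is of the moment at which its call begins. There is no depth.
- hand_in(): hands the job in, once; it reports no verdict.
The state is a dict: "time_s": time; "joints": joint angles; "qvel": joint speeds; "joint_efforts": joint torques, N m; "tool_pos": TCP position; "ee_rot": TCP orientation; "contact_force": force on the tool from outside, world axes, zero at the start; "wrist_torque": the same for the moment, N m; "opening": finger opening in m.
Only numpy, scipy, OpenCV 4.12 (cv2) and the standard library are available. Lean on these libraries where they do the work, as an engineer would, in place of code of your own. Each camera call takes 0.05 s, during which the arm holds its last target. There are 200 camera calls.

## Working session

There is one attempt and no reset: what is moved stays moved. The work goes in short steps, Python scripts to look and compute and a shell command to move; the robot and the scene stay as the last step left them, time stands still between calls to the robot, and variables do not carry over. Pictures are saved under pics/ and viewed, about 8 in all and at most 12, crops included, and the job is handed in when it is done.

```bash
mkdir -p pics; ls; python3 - <<'E'
from workcell import *
import cv2,numpy as np
print(observe())
for n in("scene","top","wrist"):
    f=grab_frame(n);np.savez(f"pics/{n}0.npz",**f)
    cv2.imwrite(f"pics/{n}0.png",np.array(f["pixels"])[:,:,::-1])
    print(n,f["fx"],f["cx"],f["cy"],np.round(f["R"],3).tolist(),np.round(f["t"],3))
a=[cv2.imread(f"pics/{n}0.png") for n in("scene","top")]
E
```

```text
pics
{'time_s': 0.0, 'joints': array([-1.28318951,  0.52201383, -0.03628214,  1.59997435,  0.02120439,
        1.021088  , -0.11278867]), 'qvel': array([-0.00059493,  0.00040405,  0.00070197, -0.00011994, -0.00044457,
       -0.00085951, -0.00145232]), 'joint_efforts': array([-5.55326678e-04, -9.27130079e+01,  1.97954558e+00, -3.69920182e+01,
        1.77179935e-02,  8.48570082e-03, -2.05305230e-05]), 'tool_pos': array([0.21884125, 0.58511782, 0.24973839]), 'ee_rot': array([-3.04730152,  1.56969761, -1.83434821]), 'contact_force': array([-0.57029242, -0.45818042, -0.28177734]), 'wrist_torque': array([-0.02401706, -0.04402642, -0.02084415]), 'opening': 0.08529256354015542}
scene 397.8203307244313 312.57822599185937 196.23977187927045 [[0.565, -0.825, -0.009], [-0.327, -0.214, -0.92], [0.757, 0.523, -0.391]] [-0.498  0.327  0.751]
top 366.94508548378354 320.6077002530056 195.89350545242735 [[-0.003, -1.0, 0.028], [-0.992, -0.001, -0.123], [0.123, -0.028, -0.992]] [-0.273  0.534  1.031]
wrist 296.6279385364101 313.2331338207796 199.59878558581454 [[0.35, 0.937, -0.002], [0.895, -0.334, 0.295], [0.276, -0.105, -0.956]] [-0.624 -0.038  0.381]
```

View pics/scene0.png

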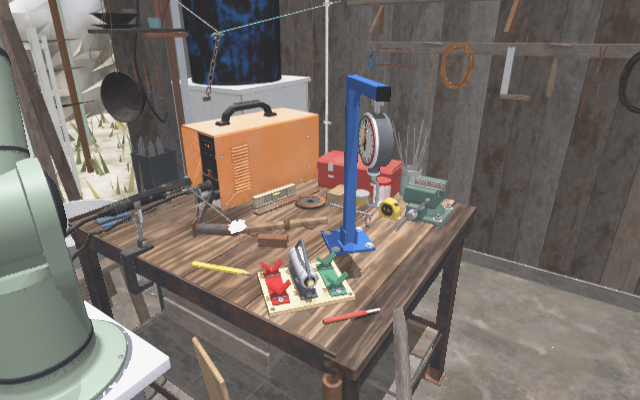

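View pics/top0.png

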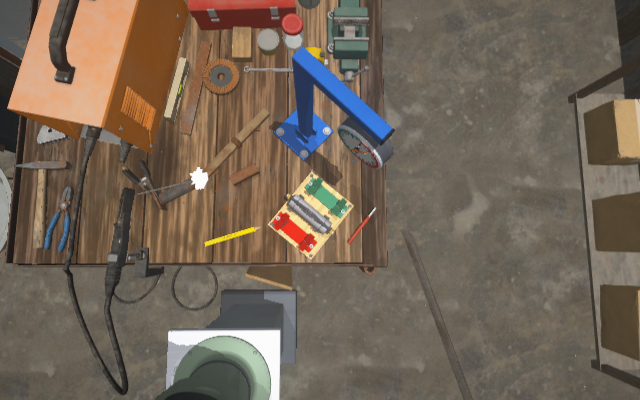

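The scene view shows the gallows at about (365,160) and the board at (305,285). In the top view the board is at (311,214), with red at lower left and green at upper right, and the stand foot at (303,133). I'll zoom in to measure.

```bash
python3 - <<'E'
import cv2,numpy as np
a=cv2.imread("pics/top0.png")[100:270,260:400]
b=cv2.imread("pics/scene0.png")[70:320,250:400]
a=cv2.resize(a,None,fx=3.5,fy=3.5,interpolation=cv2.INTER_CUBIC)
b=cv2.resize(b,None,fx=2,fy=2,interpolation=cv2.INTER_CUBIC)
c=np.zeros((600,800,3),np.uint8);c[:a.shape[0],:a.shape[1]]=a;c[:b.shape[0],492:492+b.shape[1]]=b
cv2.imwrite("pics/crop1.png",c);print(a.shape,b.shape)
E
```

```text
(595, 490, 3) (500, 300, 3)
```

View pics/crop1.png

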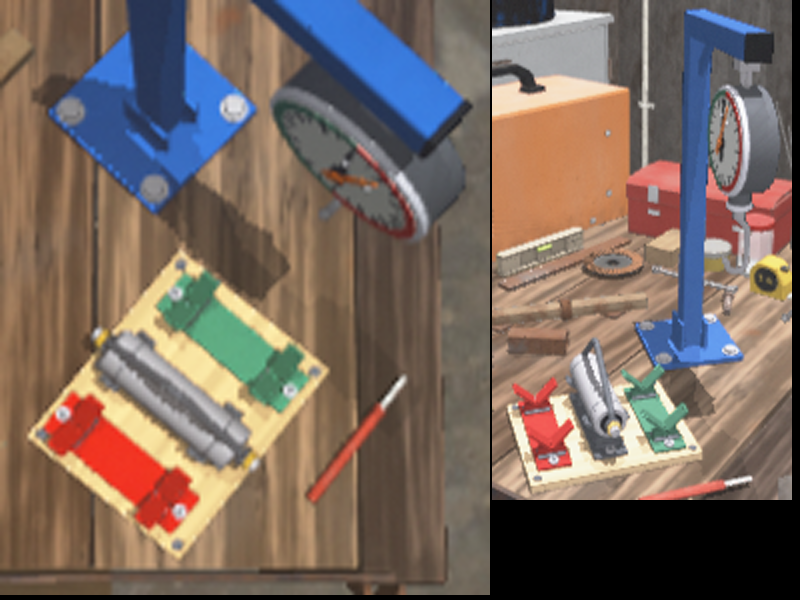

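```bash
cat > h.py <<'E'
import numpy as np
from scipy.optimize import least_squares
from scipy.spatial.transform import Rotation as Rn
def load(n): return dict(np.load(n))
def proj(f,X):
    c=np.atleast_2d(X)@np.array(f["R"]).T+np.array(f["t"]); return np.c_[f["fx"]*c[:,0]/c[:,2]+f["cx"],f["fy"]*c[:,1]/c[:,2]+f["cy"]]
def ray(f,uv,z):
    R=np.array(f["R"]);o=-R.T@np.array(f["t"]);d=R.T@np.array([(uv[0]-f["cx"])/f["fx"],(uv[1]-f["cy"])/f["fy"],1]);return o+d*(z-o[2])/d[2]
def Z(p,P): c,s=np.cos(p[2]),np.sin(p[2]);P=np.array(P,float);return np.c_[p[0]+c*P[:,0]-s*P[:,1],p[1]+s*P[:,0]+c*P[:,1],P[:,2]]
E
python3 - <<'E'
from h import *
T=load("pics/top0.npz");S=load("pics/scene0.npz")
t=lambda u,v:(u/3.5+260,v/3.5+100)
s=lambda u,v:((u-492)/2+250,v/2+70)
mm=1e-3
P=np.array([(-65,250,10),(-65,120,10),(65,120,10)])*mm
tp=[t(48,110),t(155,213),t(256,107)]
P2=np.array([(-65,250,10),(-65,120,10),(65,120,10),(0,0,197),(0,0,205)])*mm
sp=[s(635,322),s(663,367),s(743,355),s(737,274)]
r=lambda p:np.r_[(proj(T,Z(p,P))-tp).ravel(),(proj(S,Z(p,P2[:4]))-sp).ravel()]
for f in (r,lambda p:r(p)[:6],lambda p:r(p)[6:]):
    o=least_squares(f,[.7,-.1,-.78]);print(o.x.round(4),r(o.x).round(1))
print("board",[ray(T,t(*c),.012).round(4) for c in((180,250),(328,370),(180,558),(30,435))])
a,b=ray(T,t(97,335),.06),ray(T,t(253,465),.06);print("nuts",a,b,np.linalg.norm(a-b),(a+b)/2,np.degrees(np.arctan2(*(a-b)[1::-1])))
print("near nut scene",ray(S,s(614,428),.06), proj(S,[a,b]).round(1))
for c in((175,293),(290,390),(62,413),(180,510)): print(ray(T,t(*c),.02).round(4))
E
```

```text
[ 0.6101 -0.3615 -0.749 ] [ 0.7  0.4  1.5 -0.3  1.7 -0.5 -0.4 -0.1 -3.4 -1.4  0.4 -0.9  0.1 -0.8]
[ 0.6078 -0.3563 -0.7626] [-0.4  0.2 -0.1 -0.2  0.6  0.  -1.2 -0.5 -4.9 -1.8 -0.9 -1.  -2.3 -0.9]
[ 0.6071 -0.365  -0.7545] [ 2.1  1.   2.7  0.4  3.   0.4  0.4  0.4 -2.7 -0.7  1.3 -0.1  0.9  0. ]
board [array([ 0.6105, -0.2465,  0.012 ]), array([ 0.5071, -0.3723,  0.012 ]), array([ 0.35  , -0.2466,  0.012 ]), array([ 0.4524, -0.1207,  0.012 ])]
nuts [ 0.53102485 -0.17912652  0.06      ] [ 0.42582941 -0.30510893  0.06      ] 0.16412693193711084 [ 0.47842713 -0.24211773  0.06      ] 50.13808494285448
near nut scene [ 0.42996151 -0.30598517  0.06      ] [[293.  248.8]
 [309.6 284.8]]
[ 0.5719 -0.2423  0.02  ]
[ 0.4895 -0.3391  0.02  ]
[ 0.4703 -0.148   0.02  ]
[ 0.3897 -0.2466  0.02  ]
```

```bash
cat >> h.py <<'E'
def toolR(yaw,lean,flip=1):
    y,l=np.radians([yaw,lean]);x=np.array([np.sin(l)*np.cos(y),np.sin(l)*np.sin(y),-np.cos(l)]);z=flip*np.array([-np.sin(y),np.cos(y),0])
    return np.c_[x,np.cross(z,x),z]
def cmd(pos,Rt):
    "shift mm and rotvec deg in the current tool frame"
    from workcell import observe
    o=observe();R0=Rn.from_euler("xyz",o["ee_rot"]).as_matrix()
    return o["time_s"],(R0.T@(np.array(pos)-o["tool_pos"])*1000).round(1),np.degrees(Rn.from_matrix(R0.T@Rt).as_rotvec()).round(2)
E
python3 - <<'E'
from h import *
import workcell
print([n for n in dir(workcell) if n[0]!='_'], getattr(workcell,'tip_extent',None))
for fl in(1,-1):
    R=toolR(50.3,43,fl);g=np.array([.479,-.244,.062]);p=g-R[:,0]*.15+[0,0,.05];print(fl,p,cmd(p,R))
E
```

```text
['IKError', 'grab_frame', 'hand_in', 'observe', 'tip_extent'] 0.019
1 [ 0.41365421 -0.32270939  0.22170306] (0.15, array([  28.9, -500.5, -782.1]), array([-67.26, -26.54, -37.31]))
-1 [ 0.41365421 -0.32270939  0.22170306] (0.15, array([  28.9, -500.5, -782.1]), array([103.33, -40.73,  28.98]))
```

```bash
python3 - <<'E'
from h import *
from workcell import observe
R0=Rn.from_euler("xyz",observe()["ee_rot"]).as_matrix();print(R0.round(2))
print(cmd([.48,.2,.3],Rn.from_euler("z",-50,degrees=True).as_matrix()@R0))
E
```

```text
[[-0.   -0.94  0.35]
 [-0.    0.35  0.94]
 [-1.   -0.   -0.  ]]
(0.15, array([ -49.9, -379.5, -269.3]), array([5.e+01, 0.e+00, 4.e-02]))
```

```bash
python3 -m jog '[[1,-0.05,-0.05,-0.03,7,0,0],[1,-0.05,-0.10,-0.07,14,0,0],[1,-0.05,-0.15,-0.11,21,0,0],[1,-0.05,-0.20,-0.14,28,0,0],[1,-0.05,-0.25,-0.18,35,0,0],[1,-0.05,-0.30,-0.22,42,0,0],[1,-0.05,-0.34,-0.25,50,0,0],[1,-0.05,-0.38,-0.27,50,0,0],[1,-0.05,-0.38,-0.27,50,0,0],[1,-0.05,-0.38,-0.27,50,0,0]]'; python3 - <<'E'
from h import *
from workcell import observe
print(observe()["joints"].round(2))
R=toolR(50.3,43,-1);g=np.array([.479,-.244,.062]);p=g-R[:,0]*.15+[0,0,.05];print(p,cmd(p,R))
E
```

```text
time_s: 1.15
tool_pos: [0.4819, 0.1959, 0.3005]
ee_rot: [-1.154, 1.57, -0.817]
contact_force: [0.2, 1.5, -0.3]
opening: 0.0855
[-0.74  0.31  0.31  1.83 -0.11  1.02 -0.05]
[ 0.41365421 -0.32270939  0.22170306] (1.15, array([  79.1, -466.8, -236. ]), array([ 56.15, -22.07,  39.09]))
```

```bash
python3 -m jog '[[1,0,-0.045,-0.022,6,-2,4],[1,0,-0.09,-0.045,12,-5,8],[1,0,-0.135,-0.07,18,-7,12],[1,0.01,-0.18,-0.09,24,-9,17],[1,0.02,-0.225,-0.11,30,-12,21],[1,0.03,-0.27,-0.135,36,-14,25],[1,0.04,-0.315,-0.16,42,-16,29],[1,0.055,-0.36,-0.18,48,-19,33],[1,0.07,-0.41,-0.21,54,-21,37],[1,0.079,-0.467,-0.236,56.2,-22,39]]'; python3 - <<'E'
from h import *
from workcell import observe
print(observe()["joints"].round(2))
R=toolR(50.3,43,-1);g=np.array([.479,-.244,.062]);p=g-R[:,0]*.15+[0,0,.05];print(p,cmd(p,R))
E
```

```text
time_s: 2.15
tool_pos: [0.4194, -0.2637, 0.2316]
ee_rot: [1.576, 0.819, 0.878]
contact_force: [1.7, 0.0, 0.7]
opening: 0.0855
[ 0.47  0.56  0.54  2.01 -1.08  1.25  0.97]
[ 0.41365421 -0.32270939  0.22170306] (2.15, array([-26.4, -42.5,  33.4]), array([-0.27, -0.02, -0.1 ]))
```

```bash
python3 -m jog '[[1,-0.026,-0.042,0.033,0,0,0],[1,-0.026,-0.042,0.033,0,0,0],[1,-0.026,-0.042,0.033,0,0,0],[1,-0.026,-0.042,0.033,0,0,0]]'; python3 - <<'E'
from h import *
from workcell import *
import cv2
print(observe()["joints"].round(2))
R=toolR(50.3,43,-1);g=np.array([.479,-.244,.062]);p=g-R[:,0]*.15+[0,0,.05];print(p,cmd(p,R))
f=grab_frame("wrist");np.savez("pics/wrist1.npz",**f);im=np.array(f["pixels"])[:,:,::-1].copy();cv2.imwrite("pics/wrist1.png",im)
E
```

```text
time_s: 2.55
tool_pos: [0.4155, -0.3193, 0.2228]
ee_rot: [1.573, 0.822, 0.883]
contact_force: [0.6, -0.6, -0.3]
opening: 0.0849
[ 0.55  0.64  0.55  1.89 -1.05  1.32  1.  ]
[ 0.41365421 -0.32270939  0.22170306] (2.55, array([-1.7, -3.6,  0.8]), array([ 0.06, -0.2 ,  0.08]))
```

View pics/wrist1.png

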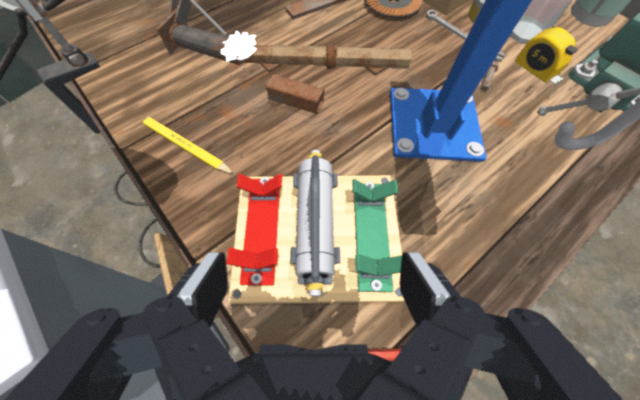

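The wrist view shows the roller upright in the image: nuts at (316,154) and (316,289), board corners about (236,178), (395,176), (231,300) and (411,300). The foot plate corners are at (390,87), (395,158) and (486,160), and the hook is at the right (565,140).

```bash
python3 - <<'E'
from h import *
T=load("pics/top0.npz");S=load("pics/scene0.npz");W=load("pics/wrist1.npz")
t=lambda u,v:(u/3.5+260,v/3.5+100); s=lambda u,v:((u-492)/2+250,v/2+70)
a,b=ray(W,(316,154),.06),ray(W,(316,289),.06);print("nuts",a,b,np.linalg.norm(a-b),(a+b)/2,np.degrees(np.arctan2(*(a-b)[1::-1])))
B=[ray(W,c,.012) for c in((236,178),(395,176),(411,300),(231,300))];print("board",np.round(B,4),np.mean(B,0))
for i in range(4): d=B[(i+1)%4]-B[i];print(np.linalg.norm(d),np.degrees(np.arctan2(d[1],d[0])))
mm=1e-3
P=np.array([(-65,250,10),(-65,120,10),(65,120,10)])*mm
tp=[t(48,110),t(155,213),t(256,107)];wp=[(390,87),(395,158),(486,160)]
P2=np.array([(-65,250,10),(65,120,10),(0,0,197)])*mm;sp=[s(635,322),s(743,355),s(737,274)]
r=lambda p:np.r_[(proj(T,Z(p,P))-tp).ravel(),(proj(S,Z(p,P2))-sp).ravel(),(proj(W,Z(p,P))-wp).ravel()]
for f in (r,lambda p:r(p)[12:]):
    o=least_squares(f,[.6,-.36,-.78]);print(o.x.round(4),np.degrees(o.x[2]),r(o.x).round(1))
    print("hook px in wrist/scene", proj(W,Z(o.x,[(0,0,.197)])), proj(S,Z(o.x,[(0,0,.197)])))
for c in((262,183),(257,279),(371,183),(377,286)): print("bolts",ray(W,c,.02).round(4))
E
```

```text
nuts [ 0.53153499 -0.1817574   0.06      ] [ 0.42837109 -0.30590009  0.06      ] 0.16141312735506694 [ 0.47995304 -0.24382874  0.06      ] 50.273058187775966
board [[ 0.443  -0.117   0.012 ]
 [ 0.6131 -0.2537  0.012 ]
 [ 0.5089 -0.3784  0.012 ]
 [ 0.3509 -0.2481  0.012 ]] [ 0.47896723 -0.24931197  0.012     ]
0.21828503783316308 -38.77108055672924
0.16251758155915702 -129.89968484451663
0.20486191706282403 140.481988756008
0.16014315702052243 54.894888529547586
[ 0.6056 -0.3613 -0.7486] -42.893650816595226 [ 0.6  1.9  1.4  1.2  1.6  0.9 -1.3  0.4 -0.3 -0.3 -0.8 -0.1  0.3  1.
  0.1 -3.   1.2 -0.6]
hook px in wrist/scene [[568.60942905 151.08704203]] [[371.68253252 206.88922655]]
[ 0.6042 -0.3624 -0.7444] -42.651581529598076 [ 0.8  2.6  1.7  1.8  1.8  1.4 -1.6  0.8 -0.4  0.  -0.7  0.2 -0.5  1.9
 -0.4 -1.8  0.8  0.2]
hook px in wrist/scene [[568.99106401 153.18660677]] [[371.83164873 207.19674004]]
bolts [ 0.4644 -0.1506  0.02  ]
bolts [ 0.3874 -0.2497  0.02  ]
bolts [ 0.5759 -0.2429  0.02  ]
bolts [ 0.4879 -0.3428  0.02  ]
```

```bash
python3 - <<'E'
from h import *
R=toolR(50.2,43,-1);u=np.array([np.cos(np.radians(50.2)),np.sin(np.radians(50.2)),0]);g=np.array([.4797,-.2432,.060])-.003*u-.007*R[:,0]
print(g,cmd(g-R[:,0]*.11,R),cmd(g,R))
E
```

```text
[ 0.47472379 -0.24917263  0.06511948] (2.6, array([ 67.9, -40.9,   0.9]), array([ 0.18, -0.28,  0.06])) (2.6, array([177.9, -40.8,   1.5]), array([ 0.18, -0.28,  0.06]))
```

```bash
python3 -m jog '[[1,0.03,-0.02,0.0,0,0,0],[1,0.06,-0.041,0.001,0,0,0],[1,0.068,-0.041,0.001,0,0,0],[1,0.10,-0.041,0.001,0,0,0],[1,0.125,-0.041,0.0015,0,0,0],[1,0.125,-0.041,0.0015,0,0,0],[1,0.125,-0.041,0.0015,0,0,0]]'; python3 - <<'E'
from h import *
from workcell import observe
print(observe()["joints"].round(2))
R=toolR(50.2,43,-1);u=np.array([np.cos(np.radians(50.2)),np.sin(np.radians(50.2)),0]);g=np.array([.4797,-.2432,.060])-.003*u-.007*R[:,0]
print(cmd(g,R))
E
```

```text
time_s: 3.3
tool_pos: [0.4518, -0.2784, 0.1047]
ee_rot: [1.572, 0.822, 0.882]
contact_force: [-0.4, -1.1, 0.6]
opening: 0.0855
[ 0.55  0.8   0.4   1.97 -1.23  1.13  1.16]
(3.3, array([54.3,  0.2, -0.8]), array([ 0.2 , -0.23,  0.09]))
```

```bash
python3 -m jog '[[1,0.02,0,-0.0005,0,0,0],[1,0.035,0,-0.001,0,0,0],[1,0.035,0,-0.001,0,0,0],[1,0.035,0,-0.001,0,0,0]]'; python3 - <<'E'
from h import *
from workcell import observe
print(observe()["joints"].round(3))
R=toolR(50.2,43,-1);u=np.array([np.cos(np.radians(50.2)),np.sin(np.radians(50.2)),0]);g=np.array([.4797,-.2432,.060])-.003*u-.007*R[:,0]
print(cmd(g,R))
E
```

```text
time_s: 3.7
tool_pos: [0.4656, -0.2607, 0.0789]
ee_rot: [1.571, 0.822, 0.88]
contact_force: [0.0, -0.7, 0.1]
opening: 0.0858
[ 0.599  0.817  0.275  1.978 -1.247  1.022  1.163]
(3.7, array([20.1,  1.4, -0.3]), array([ 0.15, -0.14,  0.12]))
```

```bash
python3 -m jog '[[1,0.01,0.001,0,0,0,0],[1,0.02,0.001,0,0,0,0],[1,0.02,0.001,0,0,0,0],[1,0.02,0.001,0,0,0,0]]'; python3 - <<'E'
from h import *
from workcell import *
import cv2
print(observe()["joints"].round(3))
R=toolR(50.2,43,-1);u=np.array([np.cos(np.radians(50.2)),np.sin(np.radians(50.2)),0]);g=np.array([.4797,-.2432,.060])-.003*u-.007*R[:,0]
print(cmd(g,R))
f=grab_frame("wrist");np.savez("pics/wrist2.npz",**f);im=np.array(f["pixels"])[:,:,::-1].copy();cv2.imwrite("pics/wrist2.png",im)
E
```

```text
time_s: 4.1
tool_pos: [0.4746, -0.2496, 0.0645]
ee_rot: [1.572, 0.823, 0.88]
contact_force: [-0.7, -0.1, -0.1]
opening: 0.0853
[ 0.632  0.829  0.189  1.98  -1.25   0.953  1.16 ]
(4.1, array([-0.2,  0.7, -0.1]), array([ 0.13, -0.16,  0.13]))
```

View pics/wrist2.png

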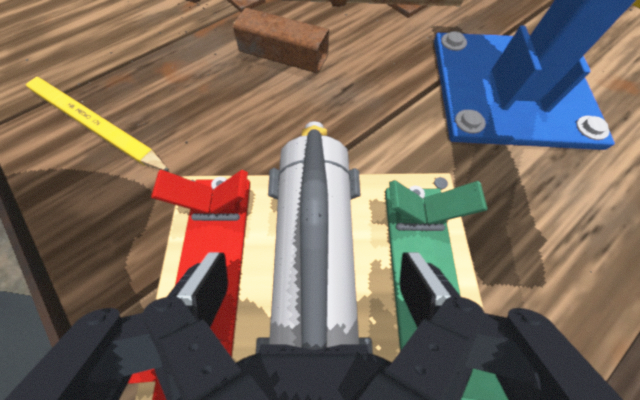

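The roller (u≈315) is centred between the pads (u≈213 and 412), and nothing is touching. Next I close the gripper.

```bash
python3 -m jog '[[-1,0,0,0,0,0,0],[-1,0,0,0,0,0,0],[-1,0,0,0,0,0,0],[-1,0,0,0,0,0,0],[-1,0,0,0,0,0,0],[-1,0,0,0,0,0,0],[-1,0,0,0,0,0,0],[-1,0,0,0,0,0,0]]' 70; python3 - <<'E'
from h import *
from workcell import observe
o=observe();print(o["wrist_torque"],o["joints"].round(3))
R0=Rn.from_euler("xyz",o["ee_rot"]).as_matrix()
print("up in tool",R0.T@[0,0,1])
E
```

```text
time_s: 4.95
tool_pos: [0.4752, -0.2493, 0.0641]
ee_rot: [1.571, 0.822, 0.88]
contact_force: [-0.6, -3.5, 5.9]
opening: 0.0384
[-0.51483098 -0.06310945 -0.44144574] [ 0.633  0.829  0.186  1.98  -1.251  0.951  1.16 ]
up in tool [-7.32668881e-01  6.80585238e-01 -2.10450745e-04]
```

```bash
python3 -m jog '[[-1,-0.007,0.007,0,0,0,0],[-1,-0.018,0.017,0,0,0,0],[-1,-0.033,0.031,0,0,0,0],[-1,-0.048,0.044,0,0,0,0],[-1,-0.063,0.058,0,0,0,0],[-1,-0.074,0.068,0,0,0,0],[-1,-0.0806,0.0748,0,0,0,0],[-1,-0.0806,0.0748,0,0,0,0],[-1,-0.0806,0.0748,0,0,0,0],[-1,-0.0806,0.0748,0,0,0,0]]'; python3 - <<'E'
from h import *
from workcell import *
import cv2
for i in range(4):
    f=grab_frame("scene");o=observe();print(o["contact_force"],o["wrist_torque"])
print(o["joints"].round(3))
np.savez("pics/scene1.npz",**f);im=np.array(f["pixels"])[:,:,::-1].copy();cv2.imwrite("pics/scene1.png",im)
w=grab_frame("wrist");np.savez("pics/wrist3.npz",**w);iw=np.array(w["pixels"])[:,:,::-1].copy()
c=cv2.resize(im[60:320,200:420],None,fx=1.9,fy=1.9,interpolation=cv2.INTER_CUBIC)
d=np.zeros((560,800,3),np.uint8);d[:c.shape[0],:c.shape[1]]=c;e=iw[:,258:640];d[:400,418:800]=e
cv2.imwrite("pics/c3.png",d)
E
```

```text
time_s: 5.95
tool_pos: [0.4747, -0.2485, 0.1731]
ee_rot: [1.574, 0.822, 0.883]
contact_force: [-0.2, -0.5, -4.5]
opening: 0.0387
[-0.06983453 -0.42054456 -3.07635476] [-0.99135966  0.7698011  -0.01640199]
[ 0.18631949 -0.22061732 -3.65470467] [-0.97304465  0.74928599 -0.00136349]
[ 0.86997863  0.54599767 -3.82852269] [-0.95524635  0.77662786  0.07371103]
[-0.0142806   0.05273944 -3.61977084] [-0.92443793  0.79069628  0.00901602]
[ 0.579  0.633  0.26   1.97  -1.111  1.057  0.941]
```

View pics/c3.png

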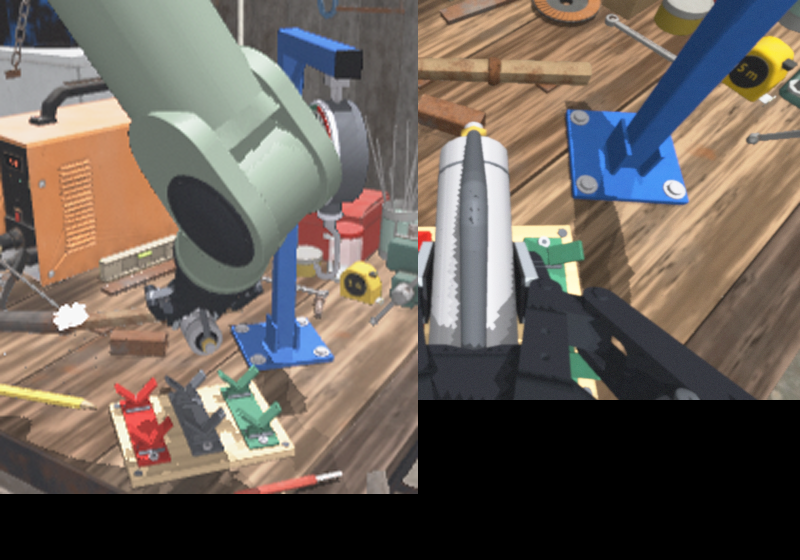

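```bash
python3 - <<'E'
from h import *
import cv2
p=[.6056,-.3613,-.7486]
a=np.linspace(0,np.pi,9)
J=np.r_[[(.012,0,.275),(.012,0,.25),(.012,0,.23)],np.c_[.012*np.cos(a),0*a,.213-.012*np.sin(a)],[(-.0145,0,.221)]]
q=Z(p,J);out=np.zeros((580,800,3),np.uint8)
for i,(n,c,z) in enumerate((("wrist1",(560,125),4),("scene0",(372,195),7),("top0",(352,158),7))):
    f=load(f"pics/{n}.npz");im=np.array(f["pixels"])[:,:,::-1]
    w,h=int(133//z*2)//2*1,int(290//z)
    x0,y0=int(c[0]-w*.5),int(c[1]-h/2); w=int(266//z); x0=int(c[0]-w/2)
    cr=cv2.resize(im[y0:y0+h,x0:x0+w].copy(),None,fx=z,fy=z,interpolation=cv2.INTER_CUBIC)
    c2=cr.copy()
    for u,v in proj(f,q): cv2.circle(c2,(int((u-x0+.5)*z),int((v-y0+.5)*z)),2,(0,255,255),-1)
    out[:cr.shape[0],i*267:i*267+cr.shape[1]]=cr;out[290:290+cr.shape[0],i*267:i*267+cr.shape[1]]=c2;print(n,x0,y0,z,cr.shape)
cv2.imwrite("pics/hook.png",out)
E
```

```text
wrist1 527 89 4 (288, 264, 3)
scene0 353 174 7 (287, 266, 3)
top0 333 137 7 (287, 266, 3)
```

View pics/hook.png

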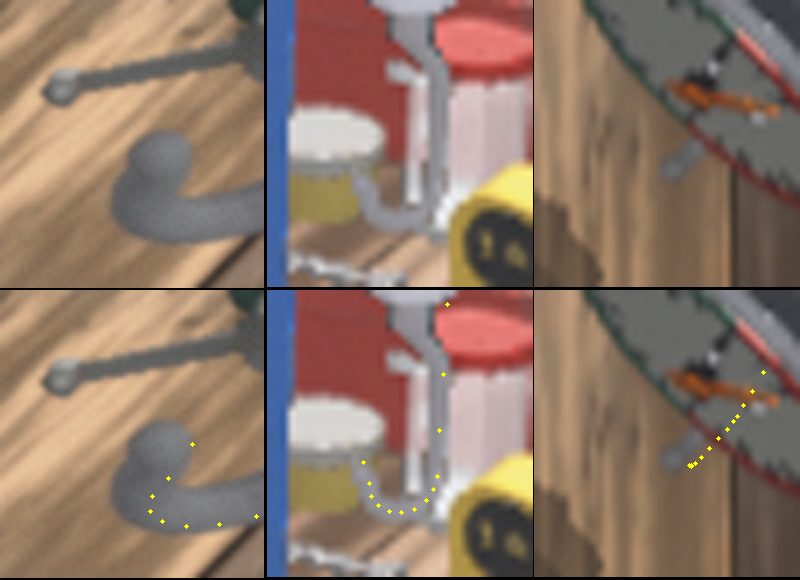

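```bash
python3 - <<'E'
from h import *
T=load("pics/top0.npz");S=load("pics/scene0.npz");W=load("pics/wrist1.npz")
t=lambda u,v:(u/3.5+260,v/3.5+100); s=lambda u,v:((u-492)/2+250,v/2+70)
tip=(-.0145,0,.219);bot=(0,0,.201)
# hook only
ob=[(W,tip,(567,129)),(T,tip,(353.4,161.3)),(S,tip,(366,198)),(S,bot,(371.3,204.7))]
r=lambda p:np.concatenate([(proj(f,Z([*p[:2],-.7486],[X]))-uv).ravel() for f,X,uv in ob])
for m in (r,lambda p:r(p)[2:],lambda p:r(p)[:4],lambda p:np.r_[r(p)[:2],r(p)[4:]]):
    o=least_squares(m,[.6,-.36]);print(o.x.round(4),r(o.x).round(1))
pl=[(-.065,.25,.01),(-.065,.12,.01),(.065,.12,.01)]
ob2=ob+[(T,X,uv) for X,uv in zip(pl,[t(48,110),t(155,213),t(256,107)])]+[(W,X,uv) for X,uv in zip(pl,[(390,87),(395,158),(486,160)])]
r2=lambda p:np.concatenate([(proj(f,Z(p,[X]))-uv).ravel() for f,X,uv in ob2])
o=least_squares(r2,[.6,-.36,-.75],loss="soft_l1");print(o.x.round(4),r2(o.x).round(1))
Ri=np.array(W["R"]);print("cam",-Ri.T@W["t"])
E
```

```text
[ 0.604  -0.3592] [ 0.6 -0.6  0.4  1.1 -0.8  1.  -0.7  0.7]
[ 0.6077 -0.3588] [ 3.2 -3.9  0.2 -0.4 -0.3  0.4 -0.1  0.1]
[ 0.6037 -0.3591] [ 0.2 -0.4  0.3  1.2 -0.9  1.  -0.7  0.7]
[ 0.6037 -0.3593] [ 0.4 -0.2  0.4  1.2 -0.9  1.  -0.7  0.7]
[ 0.6042 -0.3592 -0.7598] [ 0.6 -0.9  0.3  1.  -0.8  0.9 -0.6  0.6  0.4  1.5  0.8  1.1  1.4  1.2
  0.4  0.4 -0.8 -3.8  0.4 -0.6]
cam [ 0.39684827 -0.34131562  0.36590074]
```

```bash
cat > tgt.py <<'E'
from h import *
from workcell import observe
H=np.array([.6043,-.3592]);yaw=46.8;L=43
def tcp(sx,axz,sy=0,H=H,yaw=yaw,dz=-.0041):
    u=np.array([np.cos(np.radians(yaw)),np.sin(np.radians(yaw))]);x=np.array([u[1],-u[0]])
    return np.r_[H+sx*x+(sy-.0076)*u,axz-dz]
def st():
    o=observe();print(o["time_s"],o["joints"].round(3),o["contact_force"].round(2),o["wrist_torque"].round(2))
E
python3 - <<'E'
from tgt import *
print(tcp(-.06,.172),cmd(tcp(-.06,.172),toolR(yaw,L,-1)));st()
E
```

```text
[ 0.55535932 -0.32366734  0.1761    ] (6.2, array([ -6.7,  -2.7, 109.8]), array([ 2.58, -2.57,  0.11]))
6.2 [ 0.579  0.633  0.26   1.97  -1.111  1.057  0.941] [-0.39 -0.3  -3.3 ] [-0.95  0.79  0.  ]
```

```bash
python3 -m jog '[[-1,-0.0007,0,0.01,0.3,-0.3,0],[-1,-0.002,-0.001,0.03,0.8,-0.8,0],[-1,-0.003,-0.001,0.05,1.3,-1.3,0],[-1,-0.004,-0.002,0.07,1.7,-1.7,0],[-1,-0.006,-0.0025,0.09,2.2,-2.2,0],[-1,-0.0065,-0.0025,0.104,2.5,-2.5,0.1],[-1,-0.0067,-0.0027,0.1098,2.58,-2.57,0.1],[-1,-0.0067,-0.0027,0.1098,2.58,-2.57,0.1],[-1,-0.0067,-0.0027,0.1098,2.58,-2.57,0.1],[-1,-0.0067,-0.0027,0.1098,2.58,-2.57,0.1]]'; python3 - <<'E'
from tgt import *
from workcell import *
import cv2
st();print(cmd(tcp(-.06,.172),toolR(yaw,L,-1)),cmd(tcp(0,.172),toolR(yaw,L,-1)))
p=[*H,np.radians(-43.2)]
cs=[]
for n in("scene","top"):
    f=grab_frame(n);np.savez(f"pics/{n}2.npz",**f);im=np.array(f["pixels"])[:,:,::-1].copy()
    u,v=proj(f,[[.5809,-.34,.22]])[0];x0,y0=int(u-33),int(v-33);cs.append(cv2.resize(im[y0:y0+66,x0:x0+66],None,fx=6,fy=6,interpolation=cv2.INTER_CUBIC));print(n,x0,y0)
cv2.imwrite("pics/near.png",np.hstack(cs))
E
```

```text
time_s: 7.2
tool_pos: [0.5551, -0.3234, 0.1766]
ee_rot: [1.57, 0.82, 0.816]
contact_force: [-0.3, -0.1, -2.9]
opening: 0.0381
7.2 [ 0.581  0.744  0.282  1.712 -1.109  1.123  0.777] [-0.3  -0.05 -2.89] [-0.91  0.86  0.07]
(7.2, array([ 0.4, -0.4,  0.4]), array([0.02, 0.01, 0.  ])) (7.2, array([ 0.4, -0.4, 60.4]), array([0.02, 0.01, 0.  ]))
scene 326 166
top 317 134
```

View pics/near.png

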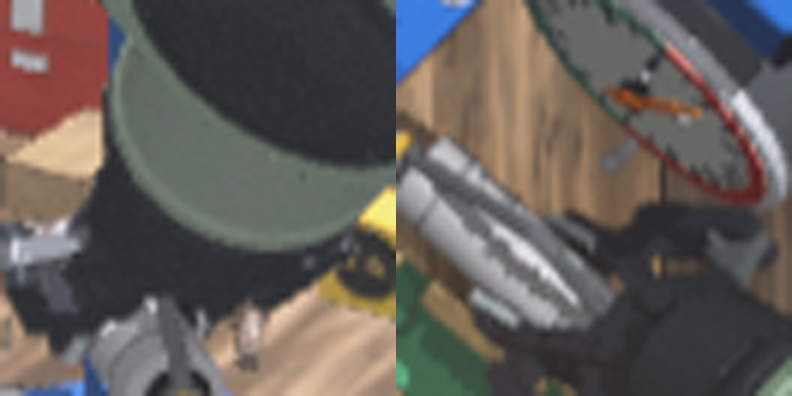

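```bash
python3 -m jog '[[-1,0,0,0.01,0,0,0],[-1,0,0,0.02,0,0,0],[-1,0,0,0.03,0,0,0],[-1,0,0,0.037,0,0,0],[-1,0,0,0.044,0,0,0],[-1,0,0,0.05,0,0,0],[-1,0,0,0.055,0,0,0],[-1,0,0,0.06,0,0,0],[-1,0,0,0.06,0,0,0],[-1,0,0,0.06,0,0,0]]'; python3 - <<'E'
from tgt import *
from workcell import *
import cv2
st();print(cmd(tcp(0,.172),toolR(yaw,L,-1)),cmd(tcp(0,.145),toolR(yaw,L,-1)))
cs=[]
for n in("top","scene"):
    f=grab_frame(n);np.savez(f"pics/{n}3.npz",**f);im=np.array(f["pixels"])[:,:,::-1].copy()
    u,v=proj(f,[[.6043,-.3592,.24]])[0];x0,y0=int(u-33),int(v-33);cs.append(cv2.resize(im[y0:y0+66,x0:x0+66],None,fx=6,fy=6,interpolation=cv2.INTER_CUBIC));print(n,x0,y0)
cv2.imwrite("pics/near2.png",np.hstack(cs))
E
```

```text
time_s: 8.3
tool_pos: [0.5991, -0.3647, 0.1766]
ee_rot: [1.57, 0.82, 0.816]
contact_force: [0.0, 0.1, -4.0]
opening: 0.0382
8.3 [ 0.588  0.825  0.293  1.534 -1.09   1.183  0.69 ] [ 0.03  0.06 -3.99] [-0.88  0.84 -0.01]
(8.3, array([ 0.3, -0.3,  0. ]), array([0.03, 0.02, 0.01])) (8.3, array([ 20.1, -18.8,   0. ]), array([0.03, 0.02, 0.01]))
top 325 123
scene 338 157
```

View pics/near2.png

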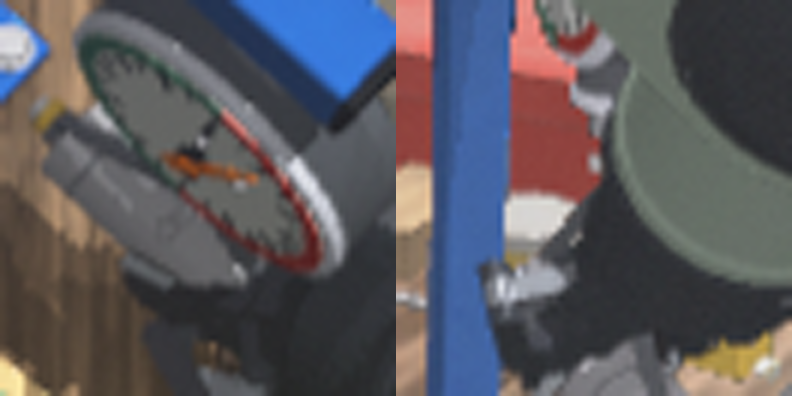

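```bash
python3 - <<'E'
from tgt import *
import cv2
f=load("pics/top3.npz");im=np.array(f["pixels"])[:,:,::-1]
x0,y0=330,140;cr=im[y0:y0+40,x0:x0+40].astype(float)
cr=np.clip((cr-40)*1.8,0,255).astype(np.uint8);c=cv2.resize(cr,None,fx=10,fy=10,interpolation=cv2.INTER_CUBIC);d=c.copy()
p=[*H,np.radians(-43.2)]
def pl(P,col):
    for u,v in proj(f,Z(p,P)): cv2.circle(d,(int((u-x0+.5)*10),int((v-y0+.5)*10)),3,col,-1)
pl([(-.0145,0,.221),(-.012,0,.213),(0,0,.201)],(0,255,255))
z=.172;pl([(0,y,z+.07-max(0,abs(y)-.01)*50/56-.005*min(abs(y)/.01,1)) for y in np.linspace(-.06,.06,13)],(0,0,255))
pl([(0,.086,z),(0,.065,z)],(255,0,0))
cv2.imwrite("pics/z.png",np.hstack([c,d]))
E
```

```text
(no output)
```

View pics/z.png

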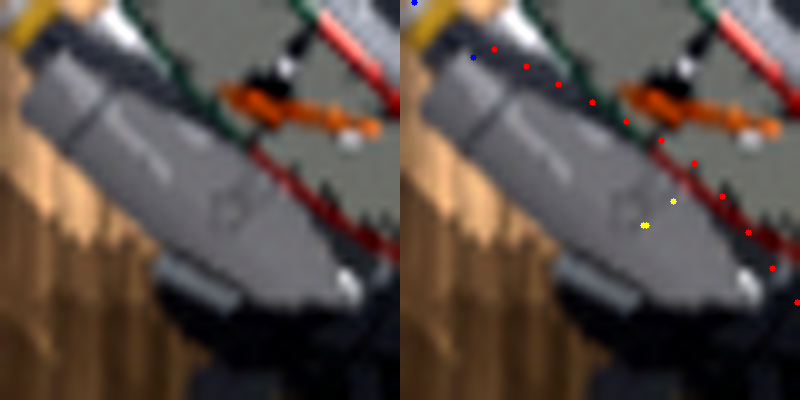

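The hook tip shows faintly at (232,205) inside the bail's span. Both tip and bail sit about 1.5 px off the prediction in the same direction, so the fit is good. I'll lower to just above first contact.

```bash
python3 -m jog '[[-1,0.003,-0.0027,0,0,0,0],[-1,0.007,-0.0065,0,0,0,0],[-1,0.011,-0.0103,0,0,0,0],[-1,0.015,-0.014,0,0,0,0],[-1,0.018,-0.0168,0,0,0,0],[-1,0.02,-0.0187,0,0,0,0],[-1,0.02,-0.0187,0,0,0,0]]'; cat > avg.py <<'E'
from tgt import *
from workcell import *
F=[];
for i in range(8): grab_frame("top");o=observe();F.append(np.r_[o["contact_force"],o["wrist_torque"],o["tool_pos"]])
F=np.array(F);print(o["time_s"],F.mean(0).round(4),"sd",F[:,2].std().round(2),"axis z",F[:,8].mean()-.0041)
E
python3 avg.py
```

```text
time_s: 9.1
tool_pos: [0.599, -0.3647, 0.1488]
ee_rot: [1.571, 0.82, 0.817]
contact_force: [-0.0, 0.2, -2.2]
opening: 0.0385
9.5 [ 0.0229  0.1554 -3.6792 -0.9232  0.8647  0.0044  0.5992 -0.3649  0.1494] sd 0.6 axis z 0.14533252305843924
```

```bash
python3 -m jog '[[-1,0.0015,-0.0014,0,0,0,0],[-1,0.003,-0.0028,0,0,0,0],[-1,0.0045,-0.0042,0,0,0,0],[-1,0.006,-0.0056,0,0,0,0],[-1,0.0075,-0.007,0,0,0,0],[-1,0.0085,-0.008,0,0,0,0],[-1,0.0088,-0.0082,0,0,0,0],[-1,0.0088,-0.0082,0,0,0,0],[-1,0.0088,-0.0082,0,0,0,0]]'; python3 avg.py
```

```text
time_s: 10.4
tool_pos: [0.5992, -0.3648, 0.1373]
ee_rot: [1.569, 0.82, 0.816]
contact_force: [0.5, 0.4, -1.6]
opening: 0.0379
10.8 [ 0.3556  0.1251 -1.3744 -0.6798  0.6362 -0.0203  0.5992 -0.3648  0.1373] sd 0.39 axis z 0.13323122646492747
```

```bash
python3 -m jog '[[-1,0.0008,-0.0007,0,0,0,0],[-1,0.0016,-0.0014,0,0,0,0],[-1,0.0024,-0.0022,0,0,0,0],[-1,0.0029,-0.0027,0,0,0,0],[-1,0.0029,-0.0027,0,0,0,0],[-1,0.0029,-0.0027,0,0,0,0]]'; python3 avg.py;python3 avg.py
```

```text
time_s: 11.4
tool_pos: [0.5992, -0.3648, 0.1333]
ee_rot: [1.57, 0.82, 0.816]
contact_force: [0.5, 0.6, -0.8]
opening: 0.0383
11.8 [ 0.8959  0.1552 -0.4075 -0.5777  0.4828 -0.0875  0.5992 -0.3648  0.1333] sd 0.68 axis z 0.12923535017185897
12.2 [ 1.1589 -0.2783 -0.7613 -0.5711  0.4624 -0.0851  0.5992 -0.3648  0.1333] sd 0.52 axis z 0.12920102833347535
```

```bash
python3 -m jog '[[-1,0,0,0.0007,0,0,0],[-1,0,0,0.0014,0,0,0],[-1,0,0,0.0021,0,0,0],[-1,0,0,0.0028,0,0,0],[-1,0,0,0.003,0,0,0],[-1,0,0,0.003,0,0,0]]'; python3 avg.py;python3 avg.py
```

```text
time_s: 12.8
tool_pos: [0.6014, -0.3667, 0.1332]
ee_rot: [1.57, 0.82, 0.816]
contact_force: [-0.2, 2.8, -1.4]
opening: 0.0381
13.2 [-0.28    3.0895 -0.8878 -0.3163  0.5584  0.3424  0.6014 -0.3668  0.1333] sd 0.41 axis z 0.12920465309847778
13.6 [-0.2362  3.5746 -0.611  -0.2998  0.5754  0.3813  0.6014 -0.3668  0.1333] sd 0.29 axis z 0.12920099940071197
```

```bash
python3 -m jog '[[-1,0,0,-0.001,0,0,0],[-1,0,0,-0.002,0,0,0],[-1,0.0007,0.0007,-0.002,0,0,0],[-1,0.0014,0.0015,-0.002,0,0,0],[-1,0.0021,0.0022,-0.002,0,0,0],[-1,0.0027,0.0029,-0.002,0,0,0],[-1,0.0027,0.0029,-0.002,0,0,0]]'; python3 avg.py;python3 avg.py
```

```text
time_s: 14.3
tool_pos: [0.6026, -0.3626, 0.1333]
ee_rot: [1.57, 0.821, 0.816]
contact_force: [0.7, 0.1, -1.3]
opening: 0.0381
14.7 [ 0.107  -0.7388 -0.9269 -0.7182  0.5856 -0.0908  0.6026 -0.3627  0.1333] sd 0.46 axis z 0.12918233772466936
15.1 [ 0.4766 -0.7799 -0.9091 -0.728   0.596  -0.0888  0.6026 -0.3626  0.1333] sd 0.5 axis z 0.12919539583274842
```

```bash
python3 -m jog '[[-1,0.0006,-0.0005,0.0002,0,0,0],[-1,0.0012,-0.0011,0.0005,0,0,0],[-1,0.0018,-0.0016,0.0005,0,0,0],[-1,0.0023,-0.0021,0.0005,0,0,0],[-1,0.0023,-0.0021,0.0005,0,0,0]]'; python3 avg.py;python3 avg.py
```

```text
time_s: 15.6
tool_pos: [0.603, -0.3629, 0.1301]
ee_rot: [1.57, 0.82, 0.816]
contact_force: [-0.9, 0.9, -0.2]
opening: 0.0383
16.0 [-1.1476  0.373  -0.1353 -0.5282  0.624   0.1975  0.603  -0.3629  0.1302] sd 0.46 axis z 0.12609634212820284
16.4 [-1.3092  0.6082 -0.3885 -0.4745  0.6358  0.2079  0.603  -0.3629  0.1302] sd 0.57 axis z 0.12608322685440393
```

```bash
python3 -m jog '[[-1,0.0002,-0.0002,-0.0007,0,0,0],[-1,0.0003,-0.0002,-0.0007,0,0,0],[-1,0.0003,-0.0002,-0.0007,0,0,0],[-1,0.0003,-0.0002,-0.0007,0,0,0]]' 30; python3 avg.py
```

```text
time_s: 16.8
tool_pos: [0.6026, -0.3626, 0.1299]
ee_rot: [1.569, 0.821, 0.815]
contact_force: [1.0, -1.3, -0.1]
opening: 0.0384
17.2 [ 2.004  -1.93   -0.3763 -0.7454  0.3859 -0.4099  0.6026 -0.3625  0.1299] sd 0.54 axis z 0.12576836919018827
```

```bash
python3 -m jog '[[-1,0,0,0.0004,0,0,0],[-1,0,0,0.0004,0,0,0],[-1,0,0,0.0004,0,0,0]]'; python3 avg.py
```

```text
time_s: 17.5
tool_pos: [0.6027, -0.3626, 0.1298]
ee_rot: [1.57, 0.82, 0.817]
contact_force: [0.8, 0.4, -0.5]
opening: 0.0385
17.9 [-0.3027 -0.0912 -0.4327 -0.5728  0.5788  0.0454  0.6028 -0.3626  0.1298] sd 0.21 axis z 0.1256780560857797
```

```bash
python3 -m jog '[[-1,0.0004,-0.0003,0,0,0,0],[-1,0.0007,-0.0006,0,0,0,0],[-1,0.0007,-0.0006,0,0,0,0]]'; python3 avg.py; python3 avg.py
```

```text
time_s: 18.2
tool_pos: [0.6028, -0.3626, 0.1288]
ee_rot: [1.57, 0.82, 0.816]
contact_force: [-1.0, 0.5, 0.6]
opening: 0.0381
18.6 [-1.2938  0.238   0.0517 -0.5084  0.6181  0.1603  0.6028 -0.3626  0.1289] sd 0.73 axis z 0.12478904303486756
19.0 [-1.3815  0.4636 -0.3796 -0.5086  0.6367  0.1753  0.6029 -0.3627  0.1289] sd 0.47 axis z 0.12481132371834018
```

```bash
python3 -m jog '[[-0.1,0,0,-0.0001,0,0,0],[0.0,0,0,-0.0001,0,0,0],[0.3,0,0,-0.0001,0,0,0],[0.6,0,0,0,0,0,0],[1,0,0,0,0,0,0],[1,0,0,0,0,0,0],[1,0,0,0,0,0,0],[1,0,0,0,0,0,0]]'; python3 avg.py; python3 - <<'E'
from tgt import *
from workcell import *
import cv2
out=[]
f=grab_frame("top");np.savez("pics/top4.npz",**f);g=grab_frame("wrist");np.savez("pics/wrist4.npz",**g)
a=np.array(f["pixels"])[120:190,300:390,::-1];b=np.array(g["pixels"])[:,:,::-1]
a=cv2.resize(a,None,fx=5,fy=5,interpolation=cv2.INTER_CUBIC);b=cv2.resize(b[:,160:480],None,fx=.875,fy=.875)
cv2.imwrite("pics/rel.png",np.hstack([a,b]));print(observe()["time_s"])
E
```

```text
time_s: 19.8
tool_pos: [0.6029, -0.3627, 0.1289]
ee_rot: [1.57, 0.82, 0.816]
contact_force: [0.4, 0.1, -0.4]
opening: 0.0857
20.2 [ 0.0488 -0.0495 -0.1276 -0.5179  0.4856  0.0106  0.6029 -0.3627  0.1289] sd 0.75 axis z 0.12480677602180167
20.3
```

View pics/rel.png

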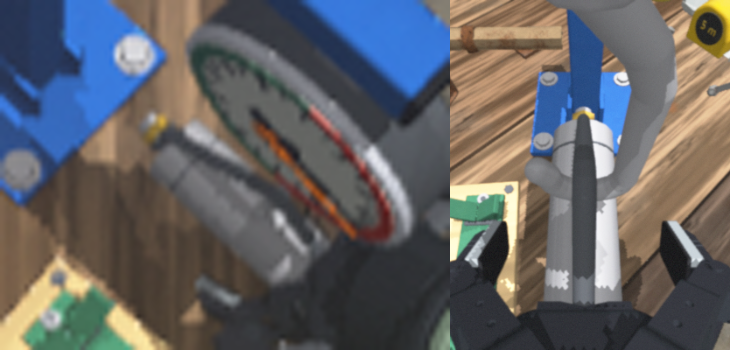

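```bash
python3 -m jog '[[1,0,0,0,0,0,0],[1,0,0,0,0,0,0],[1,0,0,0,0,0,0],[1,0,0,0,0,0,0],[1,0,0,0,0,0,0],[1,0,0,0,0,0,0],[1,0,0,0,0,0,0],[1,0,0,0,0,0,0],[1,0,0,0,0,0,0],[1,0,0,0,0,0,0]]' >/dev/null; python3 - <<'E'
from tgt import *
from workcell import *
def g(n): f=grab_frame(n); return f,np.array(f["pixels"]).astype(int)
p=load("pics/wrist4.npz")["pixels"].astype(int)
fs=[g("wrist") for i in range(8)]
for f,i in fs: print("wrist diff",np.abs(i[120:300,260:480]-fs[-1][1][120:300,260:480]).mean().round(2),end=" ")
print(np.abs(p[120:300,260:480]-fs[-1][1][120:300,260:480]).mean())
f,i=g("top");np.savez("pics/top5.npz",**f)
# drag hand: orange pixels; dial plane at x=-.030
m=(i[:,:,0]>170)&(i[:,:,1]>50)&(i[:,:,1]<130)&(i[:,:,2]<60);m[:, :325]=0;m[:,400:]=0;m[:110]=0;m[190:]=0
v,u=np.nonzero(m);print(len(u))
best=[]
for name,cond in(("orange",m),):
    for a in np.arange(0,6.28,.05):
        pts=[(-.03,-np.sin(a)*r*1,.36+np.cos(a)*r) for r in np.linspace(.015,.046,8)]
        for s in(1,-1):
            q=proj(f,Z([*H,np.radians(-43.2)],[(x,s*-y*-1,z) for x,y,z in pts]))
            d=np.mean([np.min(np.hypot(u-a1,v-b1)) for a1,b1 in q]);best.append((d,a,s))
print(sorted(best)[:6]);st()
E
```

```text
wrist diff 1.85 wrist diff 1.84 wrist diff 1.84 wrist diff 1.83 wrist diff 1.83 wrist diff 1.83 wrist diff 1.85 wrist diff 0.0 1.837584175084175
1
[(np.float64(4.234662031707295), np.float64(5.25), -1), (np.float64(4.235174826639762), np.float64(1.0), 1), (np.float64(4.238492370310176), np.float64(1.05), 1), (np.float64(4.240112904632532), np.float64(5.300000000000001), -1), (np.float64(4.252828668048897), np.float64(5.2), -1), (np.float64(4.260634854127478), np.float64(0.9500000000000001), 1)]
21.75 [ 0.597  0.888  0.268  1.543 -1.126  1.134  0.75 ] [0.32 0.58 0.21] [-0.54  0.46  0.01]
```

```bash
python3 -m jog '[[-1,0,0,0,0,0,0],[-1,0,0,0,0,0,0],[-1,0,0,0,0,0,0],[-1,0,0,0,0,0,0],[-1,0,0,0,0,0,0],[-1,0,0,0,0,0,0],[-1,0,0,0,0,0,0],[-1,0,0,0,0,0,0]]' 70; python3 avg.py; python3 - <<'E'
from tgt import *
f=load("pics/top5.npz");i=f["pixels"].astype(int)
m=(i[:,:,0]-i[:,:,2]>90)&(i[:,:,1]-i[:,:,2]>25)&(i[:,:,0]-i[:,:,1]>40);m[:,:325]=0;m[:,400:]=0;m[:110]=0;m[190:]=0
v,u=np.nonzero(m);print(len(u),u.min(),u.max(),v.min(),v.max())
for a in np.arange(0,6.28,.2):
    q=proj(f,Z([*H,np.radians(-43.2)],[(-.032,-np.sin(a)*r,.36+np.cos(a)*r) for r in(0,.03,.046)]))
    print(a.round(1),q.round().astype(int).tolist(),[round(float(np.min(np.hypot(u-x,v-y))),1) for x,y in q])
E
```

```text
time_s: 22.55
tool_pos: [0.6029, -0.3628, 0.1289]
ee_rot: [1.569, 0.821, 0.816]
contact_force: [0.8, -2.1, 0.2]
opening: 0.0383
22.95 [ 0.5329 -1.5568  0.3403 -0.6725  0.4482 -0.2159  0.6029 -0.3627  0.1289] sd 0.32 axis z 0.12481641796744324
17 353 370 146 166
0.0 [[356, 154], [358, 150], [359, 148]] [2.7, 1.3, 3.6]
0.2 [[356, 154], [360, 152], [362, 151]] [2.7, 3.4, 4.9]
0.4 [[356, 154], [362, 154], [366, 155]] [2.7, 2.0, 4.2]
0.6 [[356, 154], [364, 156], [368, 158]] [2.7, 1.8, 3.8]
0.8 [[356, 154], [365, 158], [370, 161]] [2.7, 1.4, 3.8]
1.0 [[356, 154], [366, 160], [372, 164]] [2.7, 0.8, 2.9]
1.2 [[356, 154], [367, 162], [373, 166]] [2.7, 1.0, 2.9]
1.4 [[356, 154], [367, 163], [373, 168]] [2.7, 1.4, 3.5]
1.6 [[356, 154], [367, 164], [372, 169]] [2.7, 1.3, 3.8]
1.8 [[356, 154], [366, 164], [371, 169]] [2.7, 1.9, 3.6]
2.0 [[356, 154], [365, 164], [370, 169]] [2.7, 2.2, 3.3]
2.2 [[356, 154], [364, 163], [367, 168]] [2.7, 2.9, 3.6]
2.4 [[356, 154], [362, 163], [365, 167]] [2.7, 4.1, 4.5]
2.6 [[356, 154], [360, 161], [362, 165]] [2.7, 4.6, 5.3]
2.8 [[356, 154], [358, 160], [359, 163]]
[... 293 characters left out ...]
.2, 9.1]
4.0 [[356, 154], [347, 149], [342, 146]] [2.7, 6.6, 10.6]
4.2 [[356, 154], [346, 147], [341, 144]] [2.7, 7.0, 12.4]
4.4 [[356, 154], [345, 146], [340, 141]] [2.7, 7.6, 13.9]
4.6 [[356, 154], [345, 144], [340, 139]] [2.7, 7.9, 14.9]
4.8 [[356, 154], [346, 144], [340, 138]] [2.7, 7.9, 15.3]
5.0 [[356, 154], [346, 143], [341, 138]] [2.7, 7.4, 14.8]
5.2 [[356, 154], [347, 143], [342, 138]] [2.7, 6.4, 13.5]
5.4 [[356, 154], [349, 144], [345, 138]] [2.7, 4.9, 11.4]
5.6 [[356, 154], [351, 145], [347, 139]] [2.7, 2.9, 8.6]
5.8 [[356, 154], [353, 146], [351, 141]] [2.7, 0.5, 5.2]
6.0 [[356, 154], [355, 147], [354, 144]] [2.7, 0.8, 2.4]
6.2 [[356, 154], [357, 149], [358, 147]] [2.7, 1.3, 3.4]
```

The dial shows red: the drag hand is at about 1.9 rad, or roughly 370 g, matching about 3.7 N in the hand. I'll lift off and back out towards -x.

```bash
python3 -m jog '[[-1,-0.003,0.0028,0,0,0,0],[-1,-0.007,0.0065,0,0,0,0],[-1,-0.012,0.0112,0,0,0,0],[-1,-0.018,0.0168,0,0,0,0],[-1,-0.024,0.0224,0,0,0,0],[-1,-0.030,0.028,0,0,0,0],[-1,-0.034,0.0317,0,0,0,0],[-1,-0.0351,0.0327,0,0,0,0],[-1,-0.0351,0.0327,0,0,0,0]]'; python3 avg.py
```

```text
time_s: 23.85
tool_pos: [0.6028, -0.3626, 0.177]
ee_rot: [1.569, 0.82, 0.816]
contact_force: [-0.4, -0.4, -4.2]
opening: 0.0385
24.25 [ 0.1602 -0.205  -3.8352 -0.921   0.857   0.0056  0.6027 -0.3626  0.1766] sd 0.43 axis z 0.17247782847109566
```

```bash
python3 -m jog '[[-1,0,0,-0.01,0,0,0],[-1,0,0,-0.03,0,0,0],[-1,0,0,-0.05,0,0,0],[-1,0,0,-0.07,0,0,0],[-1,0,0,-0.09,0,0,0],[-1,0,0,-0.105,0,0,0],[-1,0,0,-0.11,0,0,0],[-1,0,0,-0.11,0,0,0]]'; python3 - <<'E'
from tgt import *
P=np.array([.4214,-.2045,.0641])
for dz in(.08,.012,0): print(cmd(P+[0,0,dz],toolR(50.2,43,-1)))
st()
E
```

```text
time_s: 25.05
tool_pos: [0.5227, -0.2874, 0.177]
ee_rot: [1.569, 0.82, 0.816]
contact_force: [0.1, -0.5, -3.4]
opening: 0.0384
(25.05, array([  17.9,  -28.9, -130.6]), array([-2.45,  2.37, -0.  ]))
(25.05, array([  67.6,  -75.3, -130.7]), array([-2.45,  2.37, -0.  ]))
(25.05, array([  76.4,  -83.5, -130.7]), array([-2.45,  2.37, -0.  ]))
25.05 [ 0.572  0.682  0.27   1.846 -1.131  1.073  0.842] [ 0.11 -0.5  -3.4 ] [-0.96  0.89  0.02]
```

```bash
python3 -m jog '[[-1,0.001,-0.002,-0.01,-0.2,0.2,0],[-1,0.004,-0.006,-0.03,-0.6,0.6,0],[-1,0.007,-0.011,-0.05,-1,1,0],[-1,0.01,-0.016,-0.07,-1.4,1.4,0],[-1,0.013,-0.02,-0.09,-1.8,1.8,0],[-1,0.016,-0.025,-0.11,-2.2,2.1,0],[-1,0.0175,-0.028,-0.125,-2.4,2.3,0],[-1,0.018,-0.029,-0.1306,-2.45,2.37,0],[-1,0.018,-0.029,-0.1306,-2.45,2.37,0],[-1,0.018,-0.029,-0.1306,-2.45,2.37,0]]'; python3 - <<'E'
from tgt import *
P=np.array([.4214,-.2045,.0641])
for dz in(.08,.012,0): print(cmd(P+[0,0,dz],toolR(50.2,43,-1)))
st()
E
```

```text
time_s: 26.05
tool_pos: [0.422, -0.2051, 0.1439]
ee_rot: [1.57, 0.821, 0.876]
contact_force: [-0.5, -0.3, -4.5]
opening: 0.0379
(26.05, array([-0.1,  0.2, -0.8]), array([0.02, 0.02, 0.01]))
(26.05, array([ 49.6, -46.2,  -0.9]), array([0.02, 0.02, 0.01]))
(26.05, array([ 58.4, -54.3,  -0.9]), array([0.02, 0.02, 0.01]))
26.05 [ 0.62   0.616  0.211  2.151 -1.192  0.962  1.114] [-0.51 -0.27 -4.5 ] [-0.98  0.82  0.01]
```

Next I lower to about 10 mm above seating and check the joints.

```bash
python3 -m jog '[[-1,0.006,-0.0055,0,0,0,0],[-1,0.014,-0.013,0,0,0,0],[-1,0.022,-0.0205,0,0,0,0],[-1,0.03,-0.028,0,0,0,0],[-1,0.038,-0.0355,-0.0005,0,0,0],[-1,0.045,-0.042,-0.0005,0,0,0],[-1,0.05,-0.0463,-0.0005,0,0,0],[-1,0.05,-0.0463,-0.0005,0,0,0],[-1,0.05,-0.0463,-0.0005,0,0,0]]'; python3 - <<'E'
from tgt import *
P=np.array([.4214,-.2045,.0641])
for dz in(.012,0): print(cmd(P+[0,0,dz],toolR(50.2,43,-1)))
st()
E
python3 avg.py
```

```text
time_s: 26.95
tool_pos: [0.421, -0.2041, 0.0755]
ee_rot: [1.572, 0.82, 0.877]
contact_force: [0.3, -0.4, -3.8]
opening: 0.038
(26.95, array([-0.5,  0.4,  0.6]), array([-0.03, -0.02, -0.01]))
(26.95, array([ 8.3, -7.8,  0.6]), array([-0.03, -0.02, -0.01]))
26.95 [ 0.768  0.746  0.016  2.152 -1.247  0.811  1.234] [ 0.29 -0.37 -3.84] [-0.96  0.77 -0.02]
27.35 [ 0.1376 -0.1118 -3.4596 -0.9688  0.7984 -0.0165  0.4212 -0.204   0.0758] sd 0.55 axis z 0.07172177273572368
```

```bash
python3 -m jog '[[-1,0.0015,-0.0014,0.0001,0,0,0],[-1,0.003,-0.0028,0.0002,0,0,0],[-1,0.0045,-0.0042,0.0003,0,0,0],[-1,0.006,-0.0056,0.0004,0,0,0],[-1,0.007,-0.0065,0.0005,0,0,0],[-1,0.0077,-0.0072,0.0005,0,0,0],[-1,0.0077,-0.0072,0.0005,0,0,0],[-1,0.0077,-0.0072,0.0005,0,0,0]]'; python3 avg.py
```

```text
time_s: 28.15
tool_pos: [0.4229, -0.205, 0.066]
ee_rot: [1.567, 0.819, 0.873]
contact_force: [5.7, -4.4, 12.6]
opening: 0.0381
28.55 [ 4.7791 -4.3157 12.1296  0.0481 -1.1446 -0.8472  0.4228 -0.205   0.066 ] sd 0.46 axis z 0.06194770966825736
```

```bash
python3 -m jog '[[-1,-0.0007,0.0007,0.0008,0,0,0],[-1,-0.0007,0.0007,0.0015,0,0,0],[-1,-0.0007,0.0007,0.0018,0,0,0],[-1,-0.0007,0.0007,0.0018,0,0,0]]'; python3 avg.py
```

```text
time_s: 28.95
tool_pos: [0.4229, -0.2054, 0.066]
ee_rot: [1.571, 0.82, 0.877]
contact_force: [2.0, -0.1, 0.6]
opening: 0.0379
29.35 [ 2.4268 -0.4926  0.0693 -0.7283  0.2342 -0.221   0.4229 -0.2054  0.066 ] sd 0.19 axis z 0.06191590825186515
```

```bash
python3 -m jog '[[-1,0.0004,-0.0003,0.0006,0,0,0],[-1,0.0006,-0.0005,0.0008,0,0,0],[-1,0.0006,-0.0005,0.0008,0,0,0]]'; python3 avg.py
```

```text
time_s: 29.65
tool_pos: [0.4235, -0.206, 0.0652]
ee_rot: [1.571, 0.821, 0.877]
contact_force: [1.6, -0.3, 0.6]
opening: 0.0379
30.05 [ 1.0559 -0.8635 -0.2975 -0.8584  0.4408 -0.1582  0.4235 -0.206   0.0652] sd 0.35 axis z 0.061127615545740165
```

```bash
python3 -m jog '[[-1,0.0004,-0.0003,0.0005,0,0,0],[-1,0.0006,-0.0005,0.0007,0,0,0],[-1,0.0006,-0.0005,0.0007,0,0,0]]'; python3 avg.py
```

```text
time_s: 30.35
tool_pos: [0.4238, -0.2061, 0.0648]
ee_rot: [1.572, 0.82, 0.877]
contact_force: [-5.5, -1.7, 9.2]
opening: 0.0383Traceback (most recent call last):
  File "avg.py", line 4, in <module>
    for i in range(8): grab_frame("top");o=observe();F.append(np.r_[o["contact_force"],o["wrist_torque"],o["tool_pos"]])
                       ~~~~~~~~~~^^^^^^^
ValueError: 200 camera calls are used up
```

```bash
python3 -m jog '[[-1,-0.0002,0.0002,-0.0003,0,0,0],[-1,-0.0003,0.0002,-0.0003,0,0,0],[-1,-0.0003,0.0002,-0.0003,0,0,0]]' 40;python3 -m jog '[[-1,0,0,0,0,0,0]]';python3 -m jog '[[-1,0,0,0,0,0,0]]'
```

```text
time_s: 31.0
tool_pos: [0.4238, -0.2061, 0.0649]
ee_rot: [1.571, 0.82, 0.877]
contact_force: [-0.5, -1.2, 2.8]
opening: 0.0378
time_s: 31.1
tool_pos: [0.4238, -0.2061, 0.0649]
ee_rot: [1.571, 0.82, 0.877]
contact_force: [0.2, -1.0, 3.5]
opening: 0.0379
time_s: 31.2
tool_pos: [0.4238, -0.2062, 0.0649]
ee_rot: [1.571, 0.82, 0.877]
contact_force: [-1.1, -0.5, 3.6]
opening: 0.0383
```

```bash
python3 -m jog '[[-0.1,0,0,0,0,0,0],[0,0,0,0,0,0,0],[0.3,0,0,0,0,0,0],[0.6,0,0,0,0,0,0],[1,0,0,0,0,0,0],[1,0,0,0,0,0,0],[1,0,0,0,0,0,0],[1,0,0,0,0,0,0],[1,0,0,0,0,0,0],[1,0,0,0,0,0,0]]'; python3 -m jog '[[1,0,0,0,0,0,0]]'; python3 -c "
from tgt import *
st()"
```

```text
time_s: 32.2
tool_pos: [0.4238, -0.2062, 0.0648]
ee_rot: [1.571, 0.82, 0.877]
contact_force: [-1.3, 0.7, -0.2]
opening: 0.0858
time_s: 32.3
tool_pos: [0.4238, -0.2062, 0.0648]
ee_rot: [1.571, 0.82, 0.877]
contact_force: [0.1, -0.1, 0.4]
opening: 0.0854
32.3 [ 0.794  0.769 -0.02   2.141 -1.244  0.784  1.239] [ 0.13 -0.07  0.39] [-0.53  0.44 -0.01]
```

```bash
python3 -m jog '[[1,-0.01,0,0,0,0,0],[1,-0.03,0,0,0,0,0],[1,-0.05,0,0,0,0,0],[1,-0.08,0,0,0,0,0],[1,-0.11,0,0,0,0,0],[1,-0.14,0,0,0,0,0],[1,-0.15,0,0,0,0,0],[1,-0.15,0,0,0,0,0],[1,-0.15,0,0,0,0,0],[1,-0.15,0,0,0,0,0]]'; python3 -c "
from tgt import *
st()
from workcell import hand_in
print(hand_in())"
```

```text
time_s: 33.3
tool_pos: [0.3586, -0.2838, 0.1739]
ee_rot: [1.573, 0.82, 0.879]
contact_force: [-0.3, -0.1, 0.8]
opening: 0.0857
33.3 [ 0.878  0.582  0.145  2.055 -0.945  1.059  1.034] [-0.28 -0.12  0.8 ] [-0.54  0.46 -0.08]
the job is handed in; nothing more can be done
None
```

I hung the roller on the scale, lowered it until the spring carried it, let go and let it settle. It read red, so I laid it in the red cradle and handed in at 33.3 s. I have no picture of it lying in the cradle, because the 200 camera calls ran out just before the release.

**Weighing:** The drag hand was in the red half at about 1.9 rad, roughly 370 g, and the wrist force gave about 3.7 N in the hand. After release, with the jaws open, the wrist force was near zero and successive wrist pictures differed only by noise. In the picture the orange hand covered the black one. I did not measure the gap between them as a number.

**Hanging:** The bail first touched the hook 3 to 4 mm early because it was off-centre, so I shifted it under light load before letting go.

**Lift-off:** The full weight, about 3.8 N, came back to the hand with no sideways force. The empty hook's return to zero was not measured.

**Placing in the red cradle:**
- **Contact forces:** The first touch was on one side of the V, with about 16 N of support (limit 60 N). I corrected sideways by about 3 mm until the sideways force was near zero, with about 7 N of support.
- **Seating height:** The hand's height at release was 0.7 mm above the value at the first grasp.
- **Disagreement:** The final hand position was 2.9 mm sideways from the position I had calculated. I am relying on the V to centre the roller.
- **After release:** The hand backed away 150 mm without touching anything.

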